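# Set the drilling guide against the red stop

## Task

Set the drilling guide for the next dowel hole: press down the yellow plate in the middle of the dark sliding carriage with the fingertips so that its brake lets go, keep it pressed, and push the carriage along the rail until it is fully home against the red stop, then let the plate spring up again so that the carriage stays locked there. Never force the carriage along while its plate is up; nothing needs to be gripped or lifted, and everything else on the bench is left where it is.

Things in the scene. Friction and masses are not known exactly. Their poses are not given: they have to be found in the camera images.
- plate_top (a point): centre of the top of the yellow press plate, which lies in the middle of the carriage between two upright cheeks. The plate is 44 mm across the rail (x) and 56 mm along the rail (y); its top is 59.5 mm above the table when up and 52.5 mm when fully down. Axes: y runs along the rail, z up
- lock (a joint): how far the plate is pressed down, m: 0 up (brake on), 0.007 fully down. It is sprung: about 5 N takes it 2 mm down and about 8 N fully down, and it springs up by itself when let go. The brake eases as the plate goes down and is free from about 3 mm; 4 to 6 mm is a sure press
- carriage_mid (a point): on the mid-line of the dark steel carriage, midway between its cheeks, 59 mm above the table. The carriage is 92 mm long (y, along the rail), 64 mm across (x). The cheeks at its ends are 16 mm thick, reach 74.5 mm above the table, stand 60 mm apart inside and are open at the sides: fingertips on the plate push against a cheek. A guide arm reaches 81 mm from the mid-line to -x, over the panel
- carriage (a joint): the carriage's place along the rail, m: 0 at the rail's middle, growing to the rail's +y; range +-0.21, but the stops limit it. Plate pressed: it slides at about 2 N, and a fingertip pressing on the plate drags it along by friction, either way. Plate up: the brake holds it against some 15 to 20 N
- red_stop_mid (a point): on the mid-line of the red stop, 59 mm above the table. The stop is a block 66 mm across the rail, 30 mm along it, its top 68.5 mm above the table, firmly clamped on the rail on either side of the carriage. The carriage touches it when carriage_mid and this point are 61 mm apart
- black_stop_mid (a point): the same point of the black stop, of the same shape and size, clamped on the rail on the carriage's other side; not the one wanted
- rail: aluminium rail fixed to the table, 624 mm long with its end caps (y), 60 mm wide (x), 32 mm high, with a reddish hardwood panel 26 mm high and 100 mm wide clamped along its -x side. Origin at the middle of the rail's underside, on the table. Axes: y along the rail
- sanding_block: cork sanding block, 30 x 65 x 26 mm, lying on the hardwood panel, clear of the guide arm's path; a bystander, not to be disturbed. Origin at the centre of its underside
- spare_bush: spare brass drill bush, a ring 28 mm across and 18 mm high, standing on the hardwood panel, clear of the guide arm's path; a bystander, not to be disturbed. Origin at the centre of its underside
- lacquer_tin: lacquer tin with a blue label, 84 mm across, 100 mm high; a bystander, not to be disturbed. Origin at the centre of its underside
- oil_bottle: black plastic oil bottle with a green label, 56 mm across, 110 mm high; a bystander, not to be disturbed. Origin at the centre of its underside
- mug: white mug, 80 mm across, 90 mm high; a bystander, not to be disturbed. Origin at the centre of its underside
- roller: white paint roller (roll 120 mm long, 42 mm thick) with a black handle, 216 mm long over all, lying on the table; a bystander, not to be disturbed. Origin on the table under the middle of the white roll; the handle points to -x
- roller_tray: black roller tray, 170 x 240 x 50 mm; a bystander, not to be disturbed. Origin at the centre of its underside
- screwdriver: screwdriver lying on the table, about 200 mm long; a bystander, not to be disturbed. x axis along it, towards the tip

How it is judged:
By the outcome, as a careful person would: the job done as asked, in the order asked, and still so for the second after the job is handed in, with the robot touching nothing.
It also fails if it takes over 40 s, if anything falls off the work surface, if the arm or the gripper's body presses on something with over 40 N, if the wrist force passes 120 N, or if a joint passes its speed limit or range.

## Robot

A 6-joint arm with a two-finger parallel gripper is mounted at the origin on the work surface. World frame = base frame: x ahead of the robot, y to its left, z up, the work surface at z = 0. Lengths are in m, angles in rad, forces in N, time in s.
With the tool pointing down it reaches from about 0.35 to 0.85 m from the base axis. Payload 8.1 kg.
Tool frame: the origin (TCP) lies at the very end of the fingers, on their centre line; the grasp point (between the pads) lies 19 mm behind it; z points along the fingers, y is the line along which they close (so a half turn about z gives the same grasp; the last joint's range is limited). The gripper opens to 93 mm and grips with 3 to 60 N. Pads are 15 mm wide; open, the fingers measure 128 mm over their backs; the gripper's body (75 mm by 188 mm) begins 65 mm behind the grasp point.
Start: joints at [1.083, 0.13, 1.488, -0, 1.523, -0.085], TCP at [0.235, 0.552, 0.219] pointing down, gripper open.
Joint ranges: [-2.96, 2.96], [-0.89, 2.26], [0.02, 2.5], [-1.34, 4.48], [0, 2.73], [-2.66, 2.66]. Speed limits (rad/s): [2.39, 2.39, 2.79, 3.14, 3.14, 3.14].

## Interface

Orientations are given as a rotation vector (axis times angle).
In Python, from plant import robot gives the robot as it stands. The module is installed in compiled form; this text tells all that it offers.
- The arm moves only by the tool play_rows, never from a script. Its argument "increments" is text: rows parted by semicolons, each of 5 numbers parted by spaces: the shift along the tool's x, y, z in mm, then the turn about the tool's z in degrees, then the closure, from -1 (fully open) to 1 (shut). In form: dx dy dz yaw claw; .... A call has 1 to 20 rows; each row is the pose to reach, as a shift and turn from the pose commanded when the call began, along the tool's axes at that moment; what a row does not reach only later rows make up. A row lasts 1/10 s, in which the tool goes at most 50 mm and 8.59 degrees, less where a joint would pass 70% of its speed; a pose out of reach is approached as far as the arm can. A call with a gripper value outside its range is refused whole. The fingers move at their own pace and stop on an object; "force" is the grip in N (left out, the last holds). Time passes only in rows, so rows that repeat a pose let the fingers close. It gives the time, the measured TCP pose, the force, the opening and the grip force at its end, in the units of the state.
- robot.read_state(): the state, without advancing time (a new reading comes with each control period).
- robot.read_camera(name): name is "scene" or "top" or "wrist"; returns the picture (400x640x3 uint8, blue, green, red); there is no depth.
- robot.calibration(name): a dict with "vertical_fov" (degrees; the focal length in pixels is half the picture's height over the tangent of half this angle, whatever the lens; pixels are square), "cx", "cy" (the principal point, pixels), "rvec" (rotation vector, rad) and "tvec" (3), from world to camera coordinates, as OpenCV has them. Camera axes: x right, y down, z forward; pixel columns grow to the right and rows downward; lengths in m; the calibration is good to about 2 mm. A picture is of the moment at which its call begins: read the wrist's pose just before it. calibration takes no time and is no camera call; for the wrist camera it gives the pose at the moment of the call.
- robot.close_job(): hands the job in; it is judged then, once.
Trained networks look in the newest picture that a camera, given by its name, has taken for a name from the list of things; names that differ only in an ending like _2 or _b are one class to them, and where a whole thing is asked for, a point or a joint stands for the part that bears it (a point fixed in the world has none). Each returns a list of dicts, best first, with "conf" (0 to 1); they miss things now and then, are a little off and sometimes report something else, mostly with a low value. They report only what shows in the picture. A call takes as long as a camera call.
- robot.recognise(camera, query): "centre" ([x, y, z] in m, in world coordinates, good to about 4 mm: the middle of the surface that is visible of it).
- robot.regions_of(camera, query): "pixels" (400x640 bool, what is visible of it).
- robot.landmark_of(camera, query): "centre" ([x, y, z] in m, in world coordinates, good to about 4 mm: a listed point, or the origin of a listed thing).
The state is a dict: "t": time; "q": joint angles; "dq": joint speeds; "joint_torque": joint torques, N m; "tool_pos": TCP position; "orientation": TCP orientation; "force": force on the tool from outside, world axes, zero at the start; "wrist_torque": the same for the moment, N m; "opening": finger opening in m; "gripper_force": force on a finger pad.
Only numpy, scipy, OpenCV 4.12 (cv2) and the standard library are available. Lean on these libraries where they do the work, as an engineer would, in place of code of your own. Each camera call takes 0.05 s, during which the arm holds its last target. There are 200 camera calls.

## Working session

There is one attempt and no reset: what is moved stays moved. The work goes in short steps, Python scripts to look and compute and a tool call to move; the robot and the scene stay as the last step left them, time stands still between calls to the robot, and variables do not carry over. Pictures are saved under pics/ and viewed, at most 10 in all, crops included, and the job is handed in when it is done.

Besides the shell and the picture viewer there is one more tool, called after "Emit:" as name(argument=value, ...) on one line, values as JSON. play_rows: Moves the arm, as the interface text tells. Its arguments: {"type":"object","properties":{"increments":{"type":"string"},"force":{"type":"number"}},"required":["increments"]}

```bash
mkdir -p pics
python3 - <<'E'
from plant import robot
import cv2
for c in ("scene","top"):
    cv2.imwrite(f"pics/{c}0.png",robot.read_camera(c))
    for q in ("plate_top","carriage_mid","red_stop_mid","black_stop_mid","rail"):
        print(c,q,[(d["centre"],round(d["conf"],2)) for d in robot.landmark_of(c,q)[:2]])
s=robot.read_state();print(s)
E
```

```text
scene plate_top [([0.5176, 0.0307, 0.0545], 0.53)]
scene carriage_mid [([0.5176, 0.0322, 0.0545], 0.68)]
scene red_stop_mid [([0.5431, 0.2352, 0.0555], 0.83)]
scene black_stop_mid [([0.4965, -0.1704, 0.0582], 0.82)]
scene rail [([0.5185, 0.0371, 0.0025], 0.74)]
top plate_top [([0.5174, 0.0249, 0.0619], 0.48)]
top carriage_mid [([0.5151, 0.0315, 0.0617], 0.94)]
top red_stop_mid [([0.5431, 0.2372, 0.0569], 0.71)]
top black_stop_mid [([0.4932, -0.171, 0.0577], 0.69), ([0.5152, 0.027, 0.0589], 0.45)]
top rail [([0.5187, 0.0391, -0.001], 0.58)]
{'t': 0.6, 'q': array([ 1.08259686e+00,  1.30368728e-01,  1.48817566e+00, -8.67426530e-06,
        1.52300224e+00, -8.53916346e-02]), 'dq': array([-0.00044283, -0.00093249, -0.00079623,  0.0005098 ,  0.00051823,
       -0.00046835]), 'joint_torque': array([ 9.63313619e-05, -5.59407485e+01, -4.91793752e+01,  7.66662997e-02,
        2.29752524e-02, -9.24241454e-05]), 'tool_pos': array([0.23518791, 0.55200339, 0.2186673 ]), 'orientation': array([6.28455197e-01, 3.07806992e+00, 6.55038458e-05]), 'force': array([-0.189217  , -0.55038746,  0.31210852]), 'wrist_torque': array([-0.03102378,  0.0764922 , -0.02381903]), 'gripper_force': 0.0, 'opening': 0.09276802104785174}
```

View pics/scene0.png

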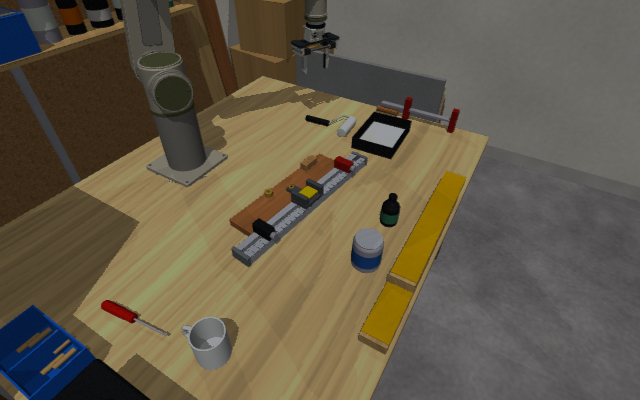

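View pics/top0.png

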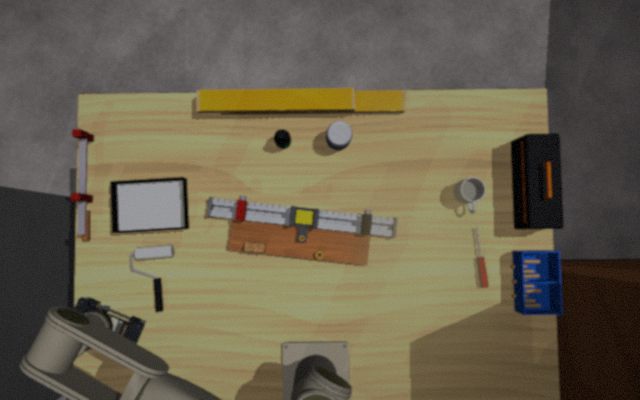

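The scene picture shows the carriage with its yellow plate at about (308,194). The red stop is at (343,163), towards +y, and the black stop at (263,229). In the top view they are at (303,217), (241,210) and (366,223). The networks agree: the rail direction is about 83.3° and the travel about 145 mm. I'll move above the plate with the fingers shut and tool x along the rail.

Emit:
play_rows(increments="-30 -24 0 5 1;-70 -56 0 12 1;-110 -88 10 20 1;-150 -120 20 28 1;-190 -152 30 36 1;-230 -184 40 44 1;-270 -216 50 52 1;-310 -248 50 60 1;-350 -280 50 67 1;-390 -312 50 73.6 1;-425 -339 50 73.6 1;-450 -359 50 73.6 1;-463 -369 50 73.6 1;-463 -369 50 73.6 1;-463 -369 50 73.6 1;-463 -369 50 73.6 1", force=20)

```text
t: 2.2
tool_pos: [0.5159, 0.0324, 0.1685]
orientation: [-2.345, -2.09, 0.0]
force: [-0.8, 0.1, -0.1]
opening: 0.0006
gripper_force: 0.0
```

```bash
cat > look.py <<'E'
from plant import robot
import cv2,sys,numpy as np
from scipy.spatial.transform import Rotation as R
s=robot.read_state();Rt=R.from_rotvec(s["orientation"])
cv2.imwrite(f"pics/{sys.argv[1]}.png",robot.read_camera("wrist"))
top=robot.read_camera("top")
for c in ("wrist","top"):
  for q in ("plate_top","carriage_mid","red_stop_mid","black_stop_mid"):
    for d in robot.landmark_of(c,q)[:1]:
        p=np.array(d["centre"]);print(c,q,p,round(d["conf"],2),"tool mm",(1e3*Rt.inv().apply(p-s["tool_pos"])).round(1))
print(s["t"],s["tool_pos"],Rt.as_matrix().round(3).tolist(),s["force"],s["opening"],s["q"])
E
python3 look.py w1
```

```text
wrist plate_top [0.5175 0.029  0.0593] 0.84 tool mm [ -3.3   2.  109.2]
wrist carriage_mid [0.5161 0.0301 0.0554] 0.81 tool mm [ -2.4   0.5 113.1]
wrist black_stop_mid [ 0.4941 -0.1716  0.0558] 0.75 tool mm [-205.2    1.8  112.7]
top red_stop_mid [0.544  0.2421 0.0572] 0.61 tool mm [211.4   3.9 111.4]
top black_stop_mid [ 0.4963 -0.1716  0.0601] 0.79 tool mm [-205.     4.   108.3]
2.2 [0.5158982  0.03244826 0.16853486] [[0.115, 0.993, -0.0], [0.993, -0.115, 0.0], [0.0, -0.0, -1.0]] [-0.77519079  0.14971122 -0.06615762] 0.0006385971251125024 [-3.67224267e-02 -6.58615573e-02  1.78071552e+00  4.47461841e-04
  1.42719804e+00  7.82971833e-02]
```

View pics/w1.png

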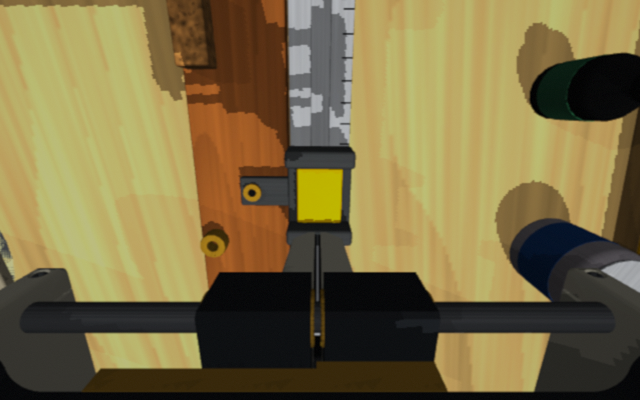

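The wrist picture shows the rail vertical with +y up. The plate is centred at about (320,195) between its cheeks, directly ahead of the fingers, so the alignment is good. I'll descend slightly towards the red-side cheek.

Emit:
play_rows(increments="8 1.5 20 0 1;8 1.5 50 0 1;8 1.5 75 0 1;8 1.5 90 0 1;8 1.5 98 0 1;8 1.5 103 0 1;8 1.5 105 0 1;8 1.5 105 0 1;8 1.5 105 0 1")

```text
t: 3.6
tool_pos: [0.5197, 0.0388, 0.0647]
orientation: [2.346, 2.088, 0.002]
force: [-0.2, -1.2, 0.6]
opening: 0.0004
gripper_force: 0.0
```

Emit:
play_rows(increments="0 0 2 0 1;0 0 4 0 1;0 0 5 0 1;0 0 6 0 1;0 0 7 0 1;0 0 8 0 1;0 0 9 0 1;0 0 9 0 1;0 0 9 0 1;0 0 9 0 1")

```text
t: 4.6
tool_pos: [0.5191, 0.0388, 0.0553]
orientation: [2.347, 2.088, 0.0]
force: [-3.2, -1.1, 7.6]
opening: 0.0005
gripper_force: 3.5
```

Emit:
play_rows(increments="1 0 0 0 1;3 0 0 0 1;6 0 0 0 1;9 0 0 0 1;12 0 0 0 1;15 0 0 0 1;18 0 0 0 1;22 0 0 0 1;26 0 0 0 1;30 0 0 0 1;35 0 0 0 1;40 0 0 0 1;45 0 0 0 1;50 0 0 0 1;55 0 0 0 1;60 0 0 0 1;64 0 0 0 1;67 0 0 0 1;69 0 0 0 1;70 0 0 0 1")

```text
t: 6.6
tool_pos: [0.5277, 0.1084, 0.0556]
orientation: [2.346, 2.088, 0.001]
force: [-2.8, -2.1, 7.4]
opening: -0.0
gripper_force: 3.5
```

```bash
python3 look.py w2
```

```text
wrist red_stop_mid [0.5456 0.2329 0.0591] 0.63 tool mm [125.8   3.3  -3.5]
top red_stop_mid [ 0.4938 -0.1705  0.0596] 0.69 tool mm [-280.9   -1.3   -4. ]
6.6 [0.52771864 0.10837107 0.05555548] [[0.116, 0.993, 0.001], [0.993, -0.116, -0.0], [-0.0, 0.001, -1.0]] [-2.84632767 -2.12146874  7.41553472] -2.8807368925702105e-06 [ 1.07611526e-01  1.06785365e-01  1.82297460e+00 -3.81842695e-04
  1.21056323e+00  2.24131308e-01]
```

View pics/w2.png

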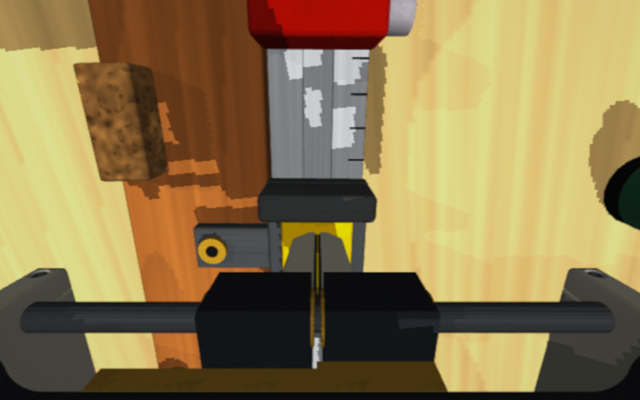

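The carriage is following with the plate pressed. The red stop's front edge is at about (318,45) and the carriage front at (318,182). I'll carry on.

Emit:
play_rows(increments="2 0 0 0 1;5 0 0 0 1;9 0 0 0 1;13 0 0 0 1;17 0 0 0 1;21 0 0 0 1;25 0 0 0 1;29 0 0 0 1;33 0 0 0 1;37 0 0 0 1;41 0 0 0 1;45 0 0 0 1;49 0 0 0 1;53 0 0 0 1;57 0 0 0 1;60 0 0 0 1;63 0 0 0 1;66 0 0 0 1;68 0 0 0 1;68 0 0 0 1")

```text
t: 9.1
tool_pos: [0.5362, 0.1762, 0.0559]
orientation: [2.346, 2.088, 0.003]
force: [-0.6, -0.2, 6.1]
opening: 0.0009
gripper_force: 3.4
```

Emit:
play_rows(increments="1 0 0 0 1;2 0 0 0 1;3 0 0 0 1;4 0 0 0 1;5 0 0 0 1;6 0 0 0 1;7 0 0 0 1;8 0 0 0 1;9 0 0 0 1;10 0 0 0 1;10 0 0 0 1")

```text
t: 10.2
tool_pos: [0.5372, 0.1851, 0.0557]
orientation: [2.346, 2.087, 0.001]
force: [-0.2, -5.2, 6.1]
opening: 0.0008
gripper_force: 3.5
```

Emit:
play_rows(increments="0 0 0.5 0 1;1 0 1 0 1;2 0 1 0 1;3 0 1 0 1;4 0 1 0 1;5 0 1 0 1;5 0 1 0 1")

```text
t: 10.9
tool_pos: [0.5377, 0.19, 0.0547]
orientation: [2.346, 2.087, 0.001]
force: [-0.9, -4.8, 7.1]
opening: 0.0006
gripper_force: 3.7
```

```bash
python3 look.py w3
```

```text
wrist red_stop_mid [0.5438 0.2312 0.0599] 0.69 tool mm [41.6  1.2 -5.2]
top carriage_mid [0.533  0.1776 0.0594] 0.5 tool mm [-12.9  -3.3  -4.7]
top black_stop_mid [ 0.4924 -0.1722  0.0576] 0.78 tool mm [-365.    -2.8   -2.6]
10.9 [0.53774846 0.1899874  0.05469745] [[0.116, 0.993, 0.002], [0.993, -0.116, -0.001], [-0.001, 0.002, -1.0]] [-0.8531025  -4.77851129  7.13735268] 0.0006141554841434738 [ 2.50792499e-01  1.88593041e-01  1.73396248e+00 -1.72283416e-03
  1.21748161e+00  3.68140123e-01]
```

View pics/w3.png

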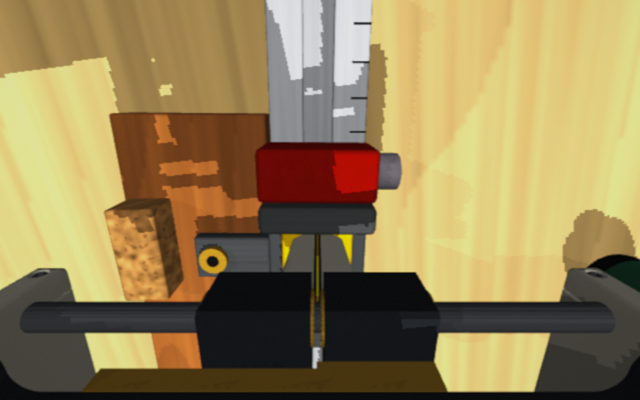

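The carriage front at (318,206) looks flush against the red stop, and Fy rose from about 2 to 5 N, so the fingers are now slipping on the plate. I'll push a little further to confirm it is seated.

Emit:
play_rows(increments="1 0 0 0 1;2 0 0 0 1;3 0 0 0 1;4 0 0 0 1;5 0 0 0 1;6 0 0 0 1;6 0 0 0 1")

```text
t: 12.1
tool_pos: [0.5384, 0.196, 0.0547]
orientation: [2.346, 2.087, 0.001]
force: [-0.3, -4.6, 7.0]
opening: 0.0005
gripper_force: 3.7
```

Emit:
play_rows(increments="1 0 0 0 1;2 0 0 0 1;3 0 0 0 1;4 0 0 0 1;4 0 0 0 1")

```text
t: 12.6
tool_pos: [0.5385, 0.1963, 0.0547]
orientation: [2.344, 2.084, -0.007]
force: [-5.3, -21.5, 14.8]
opening: 0.0005
gripper_force: 13.1
```

The fingers are on the cheek with 21 N, so the carriage is firmly home. I'll ease off most of the push, keeping a slight forward bias.

Emit:
play_rows(increments="-0.7 0 0 0 1;-1.4 0 0 0 1;-2 0 0 0 1;-2 0 0 0 1")

```text
t: 13.0
tool_pos: [0.5385, 0.1962, 0.0547]
orientation: [2.345, 2.085, -0.002]
force: [-3.0, -12.1, 10.6]
opening: 0.0006
gripper_force: 7.7
```

Emit:
play_rows(increments="-0.5 0 0 0 1;-1 0 0 0 1;-1.3 0 0 0 1;-1.3 0 0 0 1")

```text
t: 13.4
tool_pos: [0.5385, 0.1962, 0.0547]
orientation: [2.346, 2.086, 0.0]
force: [-1.8, -7.5, 9.0]
opening: 0.0007
gripper_force: 5.0
```

Emit:
play_rows(increments="-0.5 0 0 0 1;-0.8 0 0 0 1;-0.8 0 -1 0 1;-0.8 0 -2 0 1;-0.8 0 -3 0 1;-0.8 0 -5 0 1;-0.8 0 -8 0 1;-0.8 0 -14 0 1;-0.8 0 -25 0 1;-0.8 0 -45 0 1;-0.8 0 -70 0 1;-0.8 0 -95 0 1;-0.8 0 -100 0 1;-0.8 0 -100 0 1;-0.8 0 -100 0 1")

```text
t: 14.9
tool_pos: [0.5367, 0.1966, 0.1525]
orientation: [-2.346, -2.088, 0.002]
force: [-0.5, -0.4, -1.1]
opening: 0.0004
gripper_force: 0.0
```

```bash
python3 look.py w4
```

```text
wrist plate_top [0.537  0.1724 0.0594] 0.77 tool mm [-23.9   3.2  93.1]
wrist carriage_mid [0.5329 0.1772 0.0561] 0.75 tool mm [-19.6  -1.4  96.4]
wrist red_stop_mid [0.5442 0.2334 0.0612] 0.77 tool mm [37.5  3.3 91.2]
top plate_top [0.5316 0.1702 0.0641] 0.56 tool mm [-26.7  -1.9  88.4]
top carriage_mid [0.5334 0.176  0.0605] 0.58 tool mm [-20.8  -0.8  92. ]
top black_stop_mid [ 0.4898 -0.172   0.0592] 0.75 tool mm [-371.5   -3.7   93.4]
14.9 [0.53672786 0.19656669 0.15246651] [[0.116, 0.993, -0.001], [0.993, -0.116, -0.0], [-0.0, -0.001, -1.0]] [-0.45621979 -0.38424425 -1.09149857] 0.00042759691207307394 [2.61292675e-01 9.54882472e-02 1.64766009e+00 1.12718261e-04
 1.39987245e+00 3.77719038e-01]
```

View pics/w4.png

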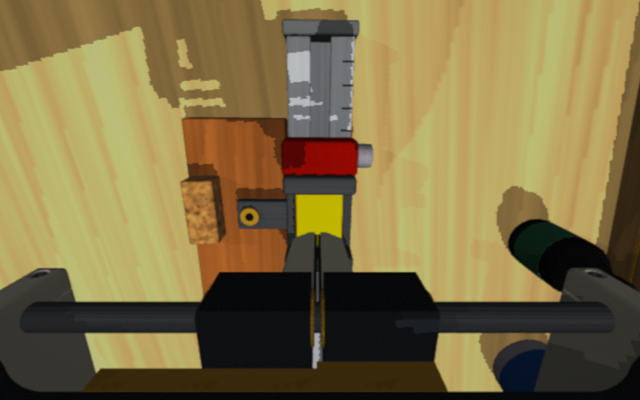

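The carriage at (318,185) sits flush against the red stop at (320,157). The plate is up, the arm is clear, and the cork block is beside the guide arm without touching it. I'll hand in now.

```bash
python3 -c "from plant import robot;print(robot.close_job())"
```

```text
the job is handed in; nothing more can be done
None
```

The carriage was slid with its plate held down until it was fully home against the red stop, the plate was let up to lock it there, and the job is handed in with the arm clear (about 15 s used; no verdict was returned).

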